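# Pack up the pad and bridge it with the spirit level

## Robot

A 6-joint arm with a two-finger parallel gripper is mounted at the origin on a cart in front of the work surface, level with it; the furniture and walls round the work are solid. World frame = base frame: x ahead of the robot, y to its left, z up, the work surface at z = 0. Lengths are in m, angles in rad, forces in N, time in s.
With the tool pointing down it reaches from about 0.275 to 0.725 m from the base axis. Payload 5.6 kg.
Tool frame: the origin (TCP) lies between the finger pads; the fingertips stand 17 mm ahead of it and the grasp point (between the pads) lies 2 mm behind it; z points along the fingers, y is the line along which they close (so a half turn about z gives the same grasp; the last joint's range is limited). The gripper opens to 85 mm and grips with 20 to 120 N. Pads are 22 mm wide; open, the fingers measure 114 mm over their backs; the gripper's body (76 mm by 85 mm) begins 54 mm behind the grasp point. The pads swing forward as they close: fully open they stand 13 mm farther back than shut.
Start: joints at [-0.952, 0.255, 0.108, 0, -1.424, -0.285], TCP at [0.18, -0.52, 0.248] pointing down, gripper open.
Joint ranges: [-2.95, 2.95], [-1.21, 1.97], [-1.09, 1.5], [-2.87, 1.71], [-2.94, -0.07], [-3.05, 3.05]. Speed limits (rad/s): [2.57, 2.57, 3.14, 3.14, 3.14, 3.14].

## Interface

Orientations are given as a unit quaternion [x, y, z, w].
In Python, from station import r gives the robot as it stands.
- The arm moves only by the tool move_arm, never from a script. Its argument "rows" is a list of rows, each a list of 3 entries, a list of its own where there are three numbers: the shift along the tool's x, y, z as a fraction of full scale, then the turn about the tool's z as a fraction of full scale, then the opening, from 0 (shut) to 1 (fully open). A call has 1 to 12 rows; each row shifts and turns the commanded pose from where the row before left it, along the tool's axes as they then stand; what a row does not reach is not made up. Full scale, the value 1, is 400 mm for a shift and 90 degrees for a turn. A row lasts 1/8 s, in which the tool goes at most 62.5 mm and 10.7 degrees, less where a joint would pass 70% of its speed; a pose out of reach is approached as far as the arm can. A call with a number of a shift or a turn outside -1 to 1 is refused whole. A call with a gripper value outside its range is refused whole. The fingers move at their own pace and stop on an object; the grip force is fixed at half the most. Time passes only in rows, so rows that do not move let the fingers close. It gives the time, the measured TCP pose, the force, the opening and the grip force at its end, in the units of the state.
- r.state(): the state, without advancing time (a new reading comes with each control period).
- r.get_image(name): name is "scene" or "top" or "wrist"; returns the picture (400x640x3 uint8, red, green, blue); there is no depth.
- r.camera_params(name): a dict with "camera_matrix" (3x3 intrinsics, pixels), "k1" (the pictures are not rectified: a ray, as slopes to the right and down, at radius r is drawn at 1 + k1 r^2 times it, then the intrinsics apply), "world_from_camera" (4x4, takes a point from camera to world coordinates); the wrist camera has in their place "T_tool_cam" (4x4, takes a point from camera to tool coordinates, whose origin is the TCP and whose axes are the flange's). Camera axes: x right, y up, looking along -z (the intrinsics and any distortion apply to the point x, -y, -z); pixel columns grow to the right and rows downward; lengths in m; the calibration is good to about 2 mm. A picture is of the moment at which its call begins: read the wrist's pose just before it. camera_params takes no time and is no camera call.
- r.sign_off(): hands the job in; it is judged then, once.
The state is a dict: "t": time; "joints": joint angles; "qvel": joint speeds; "joint_efforts": joint torques, N m; "eef_pos": TCP position; "orientation": TCP orientation; "contact_force": force on the tool from outside, world axes, zero at the start; "ft_torque": the same for the moment, N m; "grip_width": finger opening in m; "grasp_force": force on a finger pad.
Only numpy, scipy, OpenCV 4.12 (cv2) and the standard library are available. Lean on these libraries where they do the work, as an engineer would, in place of code of your own. Each camera call takes 0.05 s, during which the arm holds its last target. There are 200 camera calls.

## Task

The red spirit level must bridge dead level from the flat steel pad to the round steel post standing opposite it (the post nearest the pad). Choose the spacer plates whose thicknesses together bring the pad up to the height of that post and stack them squarely, centred on the pad, then lay the level right way up across the stack and the post, in line with them and with its middle midway between them. Leave any plate you do not need lying on the bench clear of the pad, and do not disturb the paint jar nearest the robot or the grey tape measure.

Things in the scene. Friction and masses are not known exactly. Their poses are not given: they have to be found in the camera images.
- pad: fixed dark steel packing pad, flat plate 75 x 95 x 12 mm (x, y, z) screwed to the bench; origin at the centre of its underside, z up. Its own +y (long side, along the scribed centre line) points at the post opposite, whose axis is 150 mm from the pad's centre
- pad_top (a point): centre of the pad's top face, 12 mm above the bench; the spacer plates are stacked here
- span_mid (a point): point midway (75 mm along the pad's +y) between pad and post, at the height of the pad's top; the middle of the level goes above it
- post_low_top (a point): centre of the flat 44 mm round top of the turned steel post that is 42 mm tall (foot 60 mm round, fixed to the bench). Any one of the three posts may be the one opposite the pad
- post_low: the 42 mm tall post itself; origin at the centre of its foot, on the bench, z up
- post_mid_top (a point): centre of the flat 44 mm round top of the turned steel post that is 62 mm tall (foot 60 mm round, fixed to the bench). Any one of the three posts may be the one opposite the pad
- post_mid: the 62 mm tall post itself; origin at the centre of its foot, on the bench, z up
- post_high_top (a point): centre of the flat 44 mm round top of the turned steel post that is 72 mm tall (foot 60 mm round, fixed to the bench). Any one of the three posts may be the one opposite the pad
- post_high: the 72 mm tall post itself; origin at the centre of its foot, on the bench, z up
- plate_10: loose aluminium spacer plate 45 x 76 x 10 mm (x, y, thickness z), about 90 g, one drilled dimple near one end of its top; lies flat on the bench; origin at the centre of its underside
- plate_20: loose aluminium spacer plate 45 x 76 x 20 mm (x, y, thickness z), about 180 g, two drilled dimples in a row near one end of its top; lies flat on the bench; origin at the centre of its underside
- plate_40: loose aluminium spacer plate 45 x 76 x 40 mm (x, y, thickness z), about 360 g, three drilled dimples in a row near one end of its top; lies flat on the bench; origin at the centre of its underside
- red_level: loose red torpedo spirit level lying right way up on the bench, 31 mm wide (x), 216 mm long (y), about 20 mm high, about 160 g; origin at the centre of its underside
- paint_jar: bystander: loose small paint jar with white screw cap, 52 mm round, 66 mm tall, nearest jar to the robot; origin at the centre of its underside
- tape_measure: bystander: loose pocket tape measure in a grey case, 43 x 100 x 77 mm; origin at the centre of its underside
Not all that is in view belongs to the job. What is shaped like the post_high but blue is not meant. Of the things shaped like the pad, the steel one is meant.

How it is judged:
At the end, for the whole second after the job is handed in: level on the post and on plates that stand on the pad, right way up, within 1.4 deg of horizontal and 8 deg of the pad-post line, middle within 25 mm of midway; each plate within 20 mm of the pad's centre, or on the bench over 75 mm from it; all at rest (angle between red_level's own z axis and vertical below 0.025 rad and angle between the y axis of red_level and the y axis of pad, either way round below 0.15 rad and horizontal distance between red_level and span_mid below 0.025 m and (contact force between red_level and post_low above 0.15 N or contact force between red_level and post_mid above 0.15 N or contact force between red_level and post_high above 0.15 N) and (contact force between red_level and plate_10 above 0.15 N or contact force between red_level and plate_20 above 0.15 N or contact force between red_level and plate_40 above 0.15 N) and (contact force between pad and plate_10 above 0.15 N or contact force between pad and plate_20 above 0.15 N or contact force between pad and plate_40 above 0.15 N) and linear speed of each of red_level, plate_10, plate_20, plate_40 below 0.01 m/s and (horizontal distance between plate_10 and pad below 0.02 m or (horizontal distance between plate_10 and pad above 0.075 m and height (world z) of plate_10 below 0.006 m)) and (horizontal distance between plate_20 and pad below 0.02 m or (horizontal distance between plate_20 and pad above 0.075 m and height (world z) of plate_20 below 0.006 m)) and (horizontal distance between plate_40 and pad below 0.02 m or (horizontal distance between plate_40 and pad above 0.075 m and height (world z) of plate_40 below 0.006 m))); the robot touches nothing.
It fails at once if the paint jar is pushed more than 30 mm or tipped over (distance of paint_jar from where it was at the start of the episode above 0.03 m or angle between paint_jar's own z axis and vertical above 0.5 rad).
It fails at once if the tape measure is pushed more than 30 mm or tipped over (distance of tape_measure from where it was at the start of the episode above 0.03 m or angle between tape_measure's own z axis and vertical above 0.5 rad).
It also fails if it takes over 61 s, if anything falls off the work surface, if the arm or the gripper's body presses on something with over 40 N, if the wrist force passes 120 N, or if a joint passes its speed limit or range.

## Working session

There is one attempt and no reset: what is moved stays moved. The work goes in short steps, Python scripts to look and compute and a tool call to move; the robot and the scene stay as the last step left them, time stands still between calls to the robot, and variables do not carry over. Pictures are saved under pics/ and viewed, at most 11 in all, crops included, and the job is handed in when it is done.

Besides the shell and the picture viewer there is one more tool, called as a command line: name --argument value ..., lists and objects as JSON in quotes. move_arm: Moves the arm, as the interface text tells. Shift numbers are shares of 400 mm and turn numbers shares of 90 degrees, none past 1 either way. Its arguments: {"type":"object","properties":{"rows":{"type":"array"}},"required":["rows"]}

```bash
mkdir -p pics; ls; python3 - <<'E'
from station import r
import cv2,json
for n in("scene","top"):
    cv2.imwrite(f"pics/{n}0.png",r.get_image(n)[:,:,::-1]); print(n,r.camera_params(n))
print(r.camera_params("wrist")); print(r.state())
E
```

```text
pics
scene {'camera_matrix': array([[461.13040675,   0.        , 316.84586161],
       [  0.        , 461.13040675, 200.56619978],
       [  0.        ,   0.        ,   1.        ]]), 'k1': -0.06183893206044501, 'world_from_camera': array([[ 0.38643732,  0.7228521 , -0.57284468, -0.41269673],
       [-0.92228059,  0.2974366 , -0.24683998, -0.48082275],
       [-0.00804382,  0.62371171,  0.78161307,  1.29554782],
       [ 0.        ,  0.        ,  0.        ,  1.        ]])}
top {'camera_matrix': array([[481.80502055,   0.        , 324.77537327],
       [  0.        , 481.80502055, 199.81655162],
       [  0.        ,   0.        ,   1.        ]]), 'k1': -0.099069854836225, 'world_from_camera': array([[-2.75554942e-02,  9.80660498e-01, -1.93767085e-01,
         1.89988415e-01],
       [-9.99620032e-01, -2.68976870e-02,  6.02540389e-03,
        -6.51477685e-02],
       [ 6.96989192e-04,  1.93859492e-01,  9.81029057e-01,
         1.52818871e+00],
       [ 0.00000000e+00,  0.00000000e+00,  0.00000000e+00,
         1.00000000e+00]])}
{'camera_matrix': array([[334.98598722,   0.        , 3
[... 530 characters left out ...]
-9.52431340e-01,  2.55688999e-01,  1.07134575e-01, -4.40030879e-04,
       -1.42384755e+00, -2.84617761e-01]), 'qvel': array([ 2.87066625e-05, -1.94765595e-03,  1.47911302e-03,  1.46253852e-03,
        7.94059542e-06,  1.76434061e-04]), 'joint_efforts': array([-2.90058990e-03, -3.87606275e+01,  2.38471735e+01,  5.37794217e+00,
       -3.85762251e-03,  2.58645606e-06]), 'eef_pos': array([ 0.18011416, -0.519251  ,  0.24748309]), 'orientation': array([-1.66068211e-01,  9.86113917e-01,  8.17327072e-04, -1.54465911e-04]), 'contact_force': array([ 0.89298066,  0.74824932, -0.09571201]), 'ft_torque': array([0.02163089, 0.00864463, 0.00521761]), 'grasp_force': 0.0, 'grip_width': 0.08569058396554598}
```

View pics/top0.png

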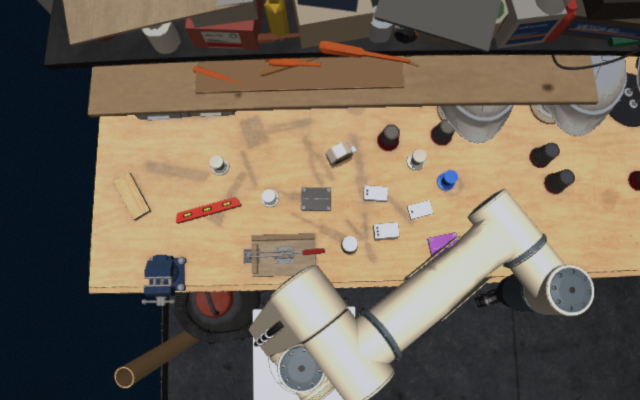

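View pics/scene0.png

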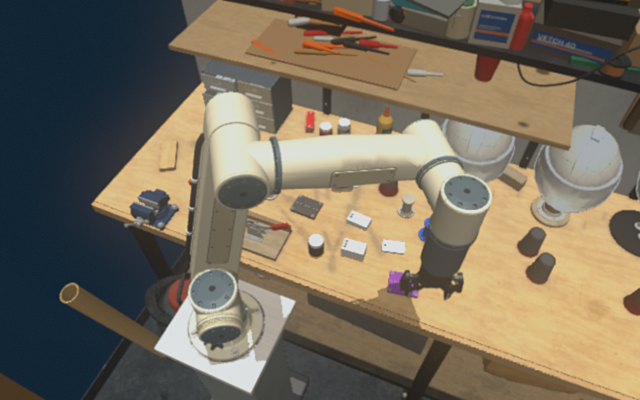

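The top view shows the steel pad at (316,199) with the nearest post at (269,198) and the other posts at (219,165) and (417,159). The plates are at (375,193), (420,210) and (386,231), the level at (209,210), the jar at (349,244) and the tape at (341,153). The blue post and purple pad are decoys. Next I'll measure from a zoomed crop and colour masks.

```bash
cat > h.py <<'E'
import numpy as np, cv2
from station import r
def ray(P,M,uv):
    K=P["camera_matrix"]; d=np.array([P["k1"],0,0,0,0.])
    # model: factor 1+k1 r^2 == OpenCV radial model
    x,y=cv2.undistortPoints(np.array([[uv]],float),K,d)[0,0]
    v=M[:3,:3]@np.array([x,-y,-1.]); return M[:3,3],v
def wristM(s):
    from scipy.spatial.transform import Rotation as R
    T=np.eye(4); T[:3,:3]=R.from_quat(s["orientation"]).as_matrix(); T[:3,3]=s["eef_pos"]
    return T@r.camera_params("wrist")["T_tool_cam"]
def onplane(P,M,uv,z):
    o,v=ray(P,M,uv); return o+v*(z-o[2])/v[2]
def project(P,M,p):
    q=M[:3,:3].T@(np.array(p)-M[:3,3]); x=np.array([q[0],-q[1]])/-q[2]; x=x*(1+P["k1"]*(x@x))
    K=P["camera_matrix"]; return x*K[0,0]+K[:2,2]
def blobs(mask,amin):
    cs,_=cv2.findContours(mask.astype(np.uint8),cv2.RETR_EXTERNAL,cv2.CHAIN_APPROX_NONE)
    return [c for c in cs if cv2.contourArea(c)>amin]
E
python3 - <<'E'
from h import *
im=cv2.imread("pics/top0.png")
cv2.imwrite("pics/topz.png",cv2.resize(im[130:270,170:470],None,fx=2.66,fy=2.66,interpolation=cv2.INTER_CUBIC))
sc=cv2.imread("pics/scene0.png")
cv2.imwrite("pics/scz.png",cv2.resize(sc[110:270,230:430],None,fx=3.7,fy=3.7,interpolation=cv2.INTER_CUBIC))
P=r.camera_params("top");M=P["world_from_camera"]
for n,uv,z in [("pad",(316,199),.012),("post?",(269,196),.04),("postL",(219,161),.06),("postR",(418,156),.06),("plA",(375,193),.02),("plB",(420,210),.02),("plC",(386,231),.02),("level",(209,210),.02),("jar",(349,243),.066),("tape",(341,153),.05)]:
    print(n,onplane(P,M,uv,z).round(3))
E
```

```text
pad [ 0.493 -0.046  0.012]
post? [0.501 0.101 0.04 ]
postL [0.615 0.258 0.06 ]
postR [ 0.614 -0.374  0.06 ]
plA [ 0.506 -0.236  0.02 ]
plB [ 0.446 -0.377  0.02 ]
plC [ 0.382 -0.265  0.02 ]
level [0.465 0.296 0.02 ]
jar [ 0.343 -0.144  0.066]
tape [ 0.633 -0.13   0.05 ]
```

View pics/topz.png

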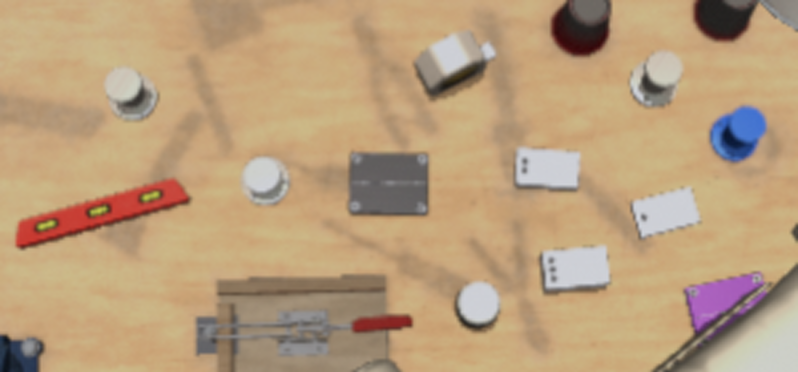

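View pics/scz.png

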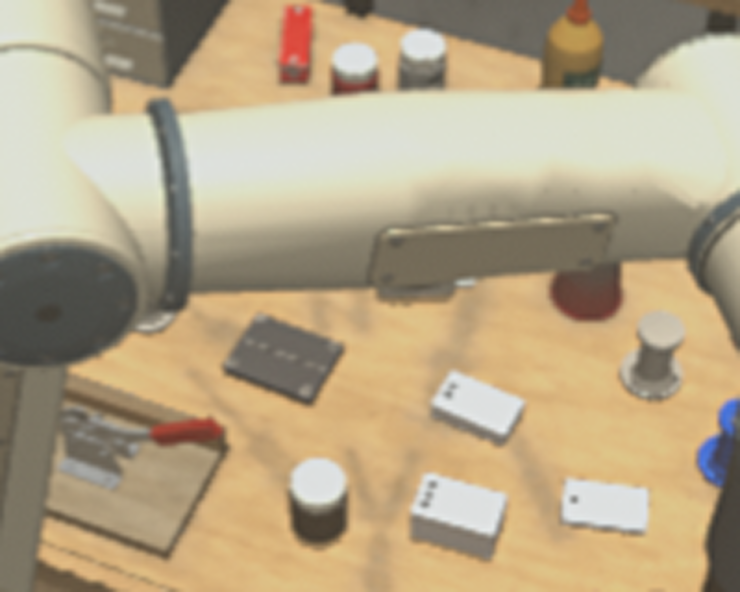

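Dimples identify plate A (375,193) as the 20 mm, B (420,210) as the 10 mm and C (386,231) as the 40 mm. The opposite post leans only about 11 mm in the top view, which suggests 42 mm. Now I'll measure precisely.

```bash
python3 - <<'E'
from h import *
im=cv2.imread("pics/top0.png"); hsv=cv2.cvtColor(im,cv2.COLOR_BGR2HSV)
P=r.camera_params("top");M=P["world_from_camera"]
def rect(mask,near,z,name,rad=40):
    m=np.zeros_like(mask); m[near[1]-rad:near[1]+rad,near[0]-rad:near[0]+rad]=mask[near[1]-rad:near[1]+rad,near[0]-rad:near[0]+rad]
    cs=blobs(m,60); c=min(cs,key=lambda c:np.linalg.norm(c.mean((0,1))-near))
    w=np.array([onplane(P,M,p[0],z)[:2] for p in c],np.float32)
    (cx,cy),(a,b),an=cv2.minAreaRect(w*1000); 
    ang=an if a>b else an+90
    print(name,"c",round(cx),round(cy),"size",round(a),round(b),"long-axis deg",round(ang%180,1),"circ",np.round(cv2.minEnclosingCircle(w*1000)[1]))
white=((hsv[...,1]<40)&(hsv[...,2]>190))
for n,p,z in [("p20",(375,193),.02),("p10",(420,210),.01),("p40",(386,231),.04)]: rect(white,p,z,n,22)
dark=(hsv[...,2]<110)&(hsv[...,1]<90); rect(dark,(316,199),.012,"pad",25)
red=((hsv[...,0]<8)|(hsv[...,0]>172))&(hsv[...,1]>150)&(hsv[...,2]>90); red=cv2.morphologyEx(red.astype(np.uint8),cv2.MORPH_CLOSE,np.ones((5,5)))
rect(red,(209,210),.02,"level",40)
grey=(hsv[...,1]<60)&(hsv[...,2]>120)
for n,p in [("opp",(269,197)),("L",(219,163)),("R",(418,158))]:
    rect(grey,p,.0,n+"_all",18)
    for hgt in(.042,.062,.072): rect((hsv[...,1]<45)&(hsv[...,2]>165),p,hgt,n+f"_top{hgt}",18)
E
```

```text
p20 c 508 -239 size 72 43 long-axis deg 83.6 circ 40.0
p10 c 452 -379 size 43 75 long-axis deg 102.5 circ 42.0
p40 c 384 -264 size 43 72 long-axis deg 94.1 circ 40.0
pad c 493 -46 size 90 72 long-axis deg 88.4 circ 53.0
level c 467 302 size 32 212 long-axis deg 104.2 circ 106.0
opp_all c 504 104 size 56 56 long-axis deg 178.4 circ 31.0
opp_top0.042 c 499 103 size 51 55 long-axis deg 142.8 circ 28.0
opp_top0.062 c 494 101 size 50 54 long-axis deg 142.8 circ 28.0
opp_top0.072 c 492 100 size 50 54 long-axis deg 142.8 circ 28.0
L_all c 620 273 size 65 65 long-axis deg 178.3 circ 38.0
L_top0.042 c 615 263 size 54 57 long-axis deg 101.7 circ 33.0
L_top0.062 c 609 259 size 53 57 long-axis deg 101.7 circ 32.0
L_top0.072 c 606 256 size 53 56 long-axis deg 101.7 circ 32.0
R_all c 620 -382 size 56 76 long-axis deg 133.0 circ 38.0
R_top0.042 c 621 -382 size 39 37 long-axis deg 88.6 circ 22.0
R_top0.062 c 615 -377 size 39 36 long-axis deg 88.6 circ 22.0
R_top0.072 c 612 -375 size 39 36 long-axis deg 88.6 circ 22.0
```

Pad to post is 149 mm along 87.7°, which matches the pad's long axis and the given 150 mm. I'll move above plate_20, where the wrist camera also sees the post obliquely and can check its height.

move_arm --rows '[[[0,0,-0.02],-0.1,1],[[0,0,-0.02],-0.1,1],[[0,0,-0.02],-0.1,1],[[0,0,-0.02],-0.1,1],[[0,0,-0.02],-0.1,1],[[0,0,-0.02],-0.1,1],[[0,0,0],-0.117,1],[[-0.098,-0.092,0],0,1],[[-0.098,-0.092,0],0,1],[[-0.098,-0.092,0],0,1],[[-0.098,-0.092,0],0,1],[[-0.098,-0.092,0],0,1]]'

```text
t: 1.6
eef_pos: [0.3857, -0.3437, 0.296]
orientation: [-0.667, 0.745, 0.0, -0.0]
contact_force: [0.4, -0.4, 0.2]
grip_width: 0.0852
grasp_force: 0.0
```

move_arm --rows '[[[-0.098,-0.092,0],0,1],[[-0.098,-0.092,0],0,1],[[-0.098,-0.092,0],0,1],[[0,0,0],0,1],[[0,0,0],0,1]]'

```text
t: 2.22
eef_pos: [0.5073, -0.2404, 0.2959]
orientation: [-0.667, 0.745, 0.0, -0.0]
contact_force: [-1.1, -0.4, -0.1]
grip_width: 0.0853
grasp_force: 0.0
```

```bash
cat >> h.py <<'E'
def snap(n):
    s=r.state(); im=r.get_image("wrist")[:,:,::-1].copy(); cv2.imwrite(f"pics/{n}.png",im); return s,wristM(s),im
def yaw(s):
    from scipy.spatial.transform import Rotation as R
    v=R.from_quat(s["orientation"]).as_matrix()[:,1]; return np.degrees(np.arctan2(v[1],v[0]))
def go(x,y,z,target_yaw):
    "turn fraction, then shift fractions in tool axes after the turn"
    s=r.state(); a=np.radians(target_yaw); d=np.array([x,y,z])-s["eef_pos"]
    X=np.array([-np.sin(a),np.cos(a)]); Y=np.array([np.cos(a),np.sin(a)])
    dy=(target_yaw-yaw(s)+180)%360-180
    print("t",round(s["t"],2),"pos",s["eef_pos"].round(4),"yaw",yaw(s).round(1),"turn",round(-dy/90,4),"shift",(np.array([X@d[:2],Y@d[:2],-d[2]])/.4).round(4),"grip",s["grip_width"].round(4))
E
python3 - <<'E'
from h import *
s,M,im=snap("w1"); P=r.camera_params("wrist")
go(.508,-.239,.3,173.6)
for n,p in dict(p20=(.508,-.239,.02),p10=(.452,-.379,.01),pad=(.493,-.046,.012),post42=(.499,.103,.042),foot=(.499,.103,0)).items(): print(n,project(P,M,p).round(1))
E
```

```text
Traceback (most recent call last):
  File "h.py", line 30, in go
    print("t",round(s["t"],2),"pos",s["eef_pos"].round(4),"yaw",yaw(s).round(1),"turn",round(-dy/90,4),"shift",(np.array([X@d[:2],Y@d[:2],-d[2]])/.4).round(4),"grip",s["grip_width"].round(4))
                                                                                                                                                                      ^^^^^^^^^^^^^^^^^^^^^
AttributeError: 'float' object has no attribute 'round'
```

View pics/w1.png

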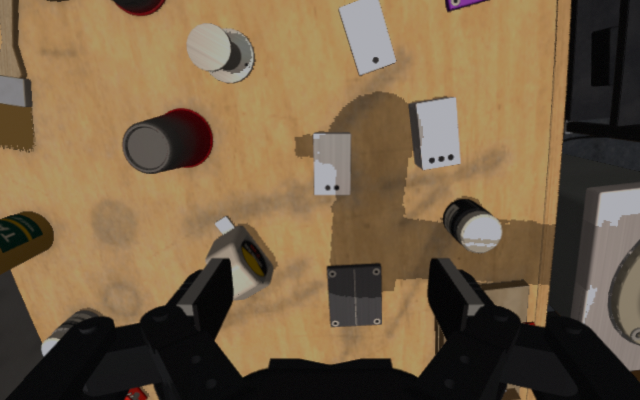

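The wrist view shows plate_20 with two dimples at (332,163), plate_10 at (366,35), plate_40 at (437,132) and the pad at (355,296). I'll check these against the top-camera estimates.

```bash
sed -i 's/s\["grip_width"\].round(4)/round(s["grip_width"],4)/' h.py; python3 - <<'E'
from h import *
im=cv2.imread("pics/w1.png"); s=r.state(); M=wristM(s); P=r.camera_params("wrist")
hsv=cv2.cvtColor(im,cv2.COLOR_BGR2HSV)
g=(hsv[...,1]<60)&(hsv[...,2]>110)
for n,p,z in [("p20",(332,163),.02),("p10",(366,35),.01),("p40",(437,132),.04),("pad",(355,296),.012)]:
    m=np.zeros_like(g); sl=np.s_[max(0,p[1]-45):p[1]+45,p[0]-45:p[0]+45]
    m[sl]=(g if n!="pad" else (hsv[...,2]<85)&(hsv[...,1]<90))[sl]
    c=max(blobs(m,200),key=cv2.contourArea)
    w=np.array([onplane(P,M,q[0],z)[:2] for q in c],np.float32)*1000
    (cx,cy),(a,b),an=cv2.minAreaRect(w); print(n,round(cx),round(cy),"size",round(a),round(b),"ang",round((an if a>b else an+90)%180,1))
go(.508,-.239,.12,173.6)
E
```

```text
p20 504 -239 size 75 45 ang 84.0
p10 448 -379 size 45 76 ang 103.1
p40 381 -264 size 45 76 ang 93.5
pad 493 -49 size 97 73 ang 86.9
t 2.27 pos [ 0.507  -0.2409  0.2962] yaw 173.6 turn 0.0003 shift [-0.0049 -0.002   0.4404] grip 0.0854
```

Both views agree to within 4 mm and the sizes are right, so I'll grasp plate_20.

move_arm --rows '[[[-0.005,0.003,0.13],0,1],[[0,0,0.13],0,1],[[0,0,0.13],0,1],[[0,0,0.13],0,1],[[0,0,0.1],0,1],[[0,0,0.045],0,1],[[0,0,0.02],0,1],[[0,0,0],0,0],[[0,0,0],0,0],[[0,0,0],0,0],[[0,0,0],0,0],[[0,0,0],0,0]]'

```text
t: 3.78
eef_pos: [0.5075, -0.2387, 0.0238]
orientation: [-0.667, 0.745, -0.001, 0.001]
contact_force: [-0.9, 0.4, 5.6]
grip_width: 0.0435
grasp_force: 63.1
```

move_arm --rows '[[[0,0,-0.03],0,0],[[0,0,-0.1],0,0],[[0,0,-0.12],0,0],[[0,0,0],0,0],[[0,0,0],0,0]]'

```text
t: 4.4
eef_pos: [0.5059, -0.2379, 0.1219]
orientation: [-0.667, 0.745, 0.001, 0.0]
contact_force: [0.0, 0.0, -1.6]
grip_width: 0.0431
grasp_force: 62.3
```

```bash
python3 - <<'E'
from h import *
go(.493,-.0475,.06,177.3)
E
```

```text
t 4.4 pos [ 0.5059 -0.2379  0.1219] yaw 173.6 turn -0.0408 shift [-0.474   0.0545  0.1547] grip 0.0431
```

move_arm --rows '[[[-0.1,0.01,0],-0.04,0],[[-0.125,0.015,0],0,0],[[-0.125,0.015,0],0,0],[[-0.1,0.012,0],0,0],[[-0.024,0.002,0],0,0],[[0,0,0.08],0,0],[[0,0,0.075],0,0],[[0,0,0.03],0,0],[[0,0,0],0,0],[[0,0,0],0,0]]'

```text
t: 5.65
eef_pos: [0.4974, -0.048, 0.0492]
orientation: [-0.69, 0.724, -0.001, 0.001]
contact_force: [0.3, 0.1, -2.1]
grip_width: 0.0433
grasp_force: 62.2
```

```bash
python3 - <<'E'
from h import *
go(.493,-.0475,.0355,177.3)
s,M,im=snap("w2")
P=r.camera_params("wrist"); print(project(P,M,(.493,-.0475,.012)))
cv2.imwrite("pics/top2.png",r.get_image("top")[:,:,::-1])
E
```

```text
t 5.65 pos [ 0.4974 -0.048   0.0492] yaw 177.3 turn -0.0005 shift [-0.0009  0.0109  0.0343] grip 0.0433
[337.95080256 243.24520785]
```

View pics/w2.png

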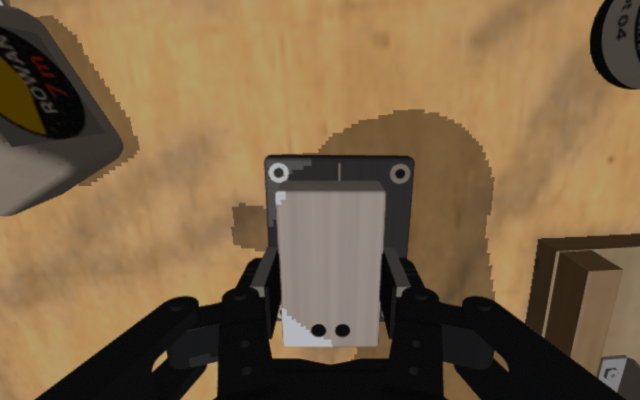

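The plate sits about 5 mm left of the pad's scribed line (columns 330 against 340), which agrees with the computed y shift. I'll correct that, lower and release.

move_arm --rows '[[[0,0.011,0.015],0,0],[[0,0,0.012],0,0],[[0,0,0.006],0,0],[[0,0,0],0,0],[[0,0,0],0,1],[[0,0,0],0,1],[[0,0,0],0,1],[[0,0,-0.06],0,1],[[0,0,-0.15],0,1],[[0,0,-0.15],0,1],[[0.1,0,-0.1],0,1],[[0,0,0],0,1]]'

```text
t: 7.25
eef_pos: [0.4919, -0.0893, 0.2228]
orientation: [-0.689, 0.724, -0.003, 0.003]
contact_force: [-0.6, 0.0, -1.4]
grip_width: 0.0851
grasp_force: 0.0
```

```bash
python3 - <<'E'
from h import *
go(.45,-.379,.12,192.8)
s,M,im=snap("w3"); P=r.camera_params("wrist"); hsv=cv2.cvtColor(im,cv2.COLOR_BGR2HSV)
for nm,z,m in [("p20",.032,(hsv[...,1]<60)&(hsv[...,2]>110)),("pad",.012,(hsv[...,2]<85)&(hsv[...,1]<90))]:
    q=project(P,M,(.493,-.0475,z)).astype(int); mm=np.zeros_like(m); sl=np.s_[q[1]-60:q[1]+60,q[0]-60:q[0]+60]; mm[sl]=m[sl]
    c=max(blobs(mm,200),key=cv2.contourArea)
    w=np.array([onplane(P,M,p[0],z)[:2] for p in c],np.float32)*1000
    print(nm,q,cv2.minAreaRect(w))
E
```

```text
t 7.25 pos [ 0.4919 -0.0893  0.2228] yaw 177.2 turn -0.1739 shift [0.6831 0.2627 0.2571] grip 0.0851
p20 [332 219] ((492.1721496582031, -46.8701286315918), (76.01248168945312, 44.462833404541016), 88.13179016113281)
pad [332 212] ((492.9910888671875, -46.64815139770508), (93.8529281616211, 73.50808715820312), 87.0317611694336)
```

View pics/w3.png

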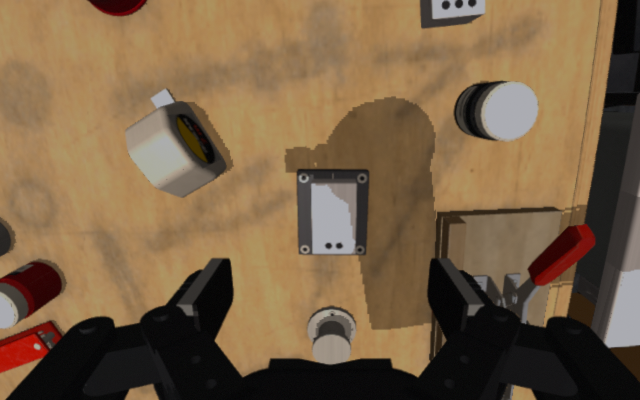

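plate_20 is centred on the pad to about 1 mm. Next is plate_10, and I'll check the post height from this picture at the same time (top edge near row 330, foot near (331,328)).

move_arm --rows '[[[0,0,0],-0.09,1],[[0,0,0],-0.084,1],[[0.11,0.043,0],0,1],[[0.115,0.044,0],0,1],[[0.115,0.044,0],0,1],[[0.115,0.044,0],0,1],[[0.115,0.044,0],0,1],[[0.113,0.044,0.05],0,1],[[0,0,0.1],0,1],[[0,0,0.1],0,1],[[0,0,0],0,1],[[0,0,0],0,1]]'

```text
t: 8.8
eef_pos: [0.4494, -0.3776, 0.1201]
orientation: [0.782, -0.623, 0.001, 0.0]
contact_force: [0.2, -0.3, 0.3]
grip_width: 0.0858
grasp_force: 0.0
```

```bash
python3 - <<'E'
from h import *
from scipy.spatial.transform import Rotation as R
P=r.camera_params("wrist")
s=dict(eef_pos=np.array([.4919,-.0893,.2228]),orientation=np.array([-.689,.724,-.003,.003])); s["orientation"]/=np.linalg.norm(s["orientation"]); M=wristM(s)
c=np.array([.4985,.1035])
for z,rad in((0,.030),(.042,.022),(.062,.022),(.072,.022)):
    print(z,[project(P,M,(c[0]+dx,c[1]+dy,z)).round(0) for dx,dy in((0,-rad),(-rad,0),(rad,0))])
go(.45,-.379,.019,192.8)
s,M,im=snap("w4"); hsv=cv2.cvtColor(im,cv2.COLOR_BGR2HSV); m=(hsv[...,1]<60)&(hsv[...,2]>110)
q=project(P,M,(.45,-.379,.01)).astype(int); mm=np.zeros_like(m); sl=np.s_[q[1]-110:q[1]+130,q[0]-90:q[0]+90]; mm[sl]=m[sl]
c=max(blobs(mm,200),key=cv2.contourArea); w=np.array([onplane(P,M,p[0],.01)[:2] for p in c],np.float32)*1000
print(q,cv2.minAreaRect(w))
w3=cv2.imread("pics/w3.png")[290:370,280:390]; cv2.imwrite("pics/postz.png",cv2.resize(w3,None,fx=5,fy=5))
E
```

```text
0 [array([333., 305.]), array([358., 325.]), array([310., 327.])]
0.042 [array([333., 334.]), array([354., 349.]), array([314., 351.])]
0.062 [array([333., 346.]), array([355., 363.]), array([313., 364.])]
0.072 [array([333., 353.]), array([356., 370.]), array([313., 371.])]
t 8.8 pos [ 0.4494 -0.3776  0.1201] yaw -167.0 turn 0.0018 shift [ 0.0037 -0.0007  0.2529] grip 0.0858
[329 200] ((448.7261962890625, -379.7864990234375), (44.44233703613281, 74.84844970703125), 12.9784574508667)
```

View pics/postz.png

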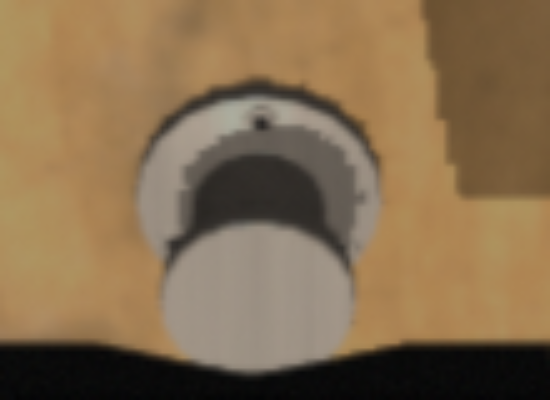

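The post top's near edge is at row 334, matching the 42 mm prediction (346 for 62 mm), so plates 10 + 20 are right. Now I'll grasp plate_10.

move_arm --rows '[[[0.006,0,0.1],0,1],[[0,0,0.09],0,1],[[0,0,0.04],0,1],[[0,0,0.02],0,1],[[0,0,0.006],0,1],[[0,0,0],0,0],[[0,0,0],0,0],[[0,0,0],0,0],[[0,0,0],0,0],[[0,0,0],0,0]]'

```text
t: 10.1
eef_pos: [0.45, -0.3802, 0.0179]
orientation: [0.782, -0.623, 0.001, -0.0]
contact_force: [0.5, 1.2, 6.7]
grip_width: 0.0434
grasp_force: 61.6
```

move_arm --rows '[[[0,0,-0.03],0,0],[[0,0,-0.12],0,0],[[0,0,-0.12],0.08,0],[[0,0,0],0.094,0],[[0,0,0],0,0]]'

```text
t: 10.72
eef_pos: [0.4491, -0.3796, 0.1253]
orientation: [-0.69, 0.723, -0.0, 0.0]
contact_force: [0.9, 0.4, -1.5]
grip_width: 0.0433
grasp_force: 61.4
```

```bash
python3 - <<'E'
from h import *
go(.4925,-.047,.065,177.2)
E
```

```text
t 10.72 pos [ 0.4491 -0.3796  0.1253] yaw 177.3 turn 0.0013 shift [-0.8357 -0.0677  0.1506] grip 0.0433
```

move_arm --rows '[[[-0.1,-0.008,0],0,0],[[-0.14,-0.011,0],0,0],[[-0.14,-0.011,0],0,0],[[-0.14,-0.011,0],0,0],[[-0.14,-0.011,0],0,0],[[-0.12,-0.01,0],0,0],[[-0.056,-0.006,0],0,0],[[0,0,0.08],0,0],[[0,0,0.07],0,0],[[0,0,0],0,0],[[0,0,0],0,0]]'

```text
t: 12.1
eef_pos: [0.4929, -0.0472, 0.0654]
orientation: [-0.691, 0.723, -0.0, 0.0]
contact_force: [-0.4, 0.3, -0.8]
grip_width: 0.0429
grasp_force: 61.4
```

```bash
python3 - <<'E'
from h import *
go(.4925,-.047,.0495,177.2)
E
```

```text
t 12.1 pos [ 0.4929 -0.0472  0.0654] yaw 177.3 turn 0.0016 shift [-0.0005  0.001   0.0398] grip 0.0429
```

move_arm --rows '[[[0,0,0.02],0,0],[[0,0,0.014],0,0],[[0,0,0.006],0,0],[[0,0,0],0,0],[[0,0,0],0,1],[[0,0,0],0,1],[[0,0,0],0,1],[[0,0,-0.06],0,1],[[0,0,-0.15],0,1],[[0.05,0,-0.15],0,1],[[0.05,0,-0.05],0,1],[[0,0,0],0,1]]'

```text
t: 13.6
eef_pos: [0.4914, -0.0875, 0.2136]
orientation: [-0.689, 0.724, -0.001, 0.001]
contact_force: [0.1, 0.3, -0.3]
grip_width: 0.0853
grasp_force: 0.0
```

```bash
python3 - <<'E'
from h import *
go(.467,.302,.25,194.2)
s,M,im=snap("w5"); P=r.camera_params("wrist"); hsv=cv2.cvtColor(im,cv2.COLOR_BGR2HSV)
for nm,z,m in [("p10",.042,(hsv[...,1]<60)&(hsv[...,2]>110)),("pad",.012,(hsv[...,2]<85)&(hsv[...,1]<90))]:
    q=project(P,M,(.493,-.0475,z)).astype(int); mm=np.zeros_like(m); sl=np.s_[q[1]-60:q[1]+60,q[0]-60:q[0]+60]; mm[sl]=m[sl]
    c=max(blobs(mm,200),key=cv2.contourArea)
    w=np.array([onplane(P,M,p[0],z)[:2] for p in c],np.float32)*1000
    print(nm,q,cv2.minAreaRect(w))
E
```

```text
t 13.6 pos [ 0.4914 -0.0875  0.2136] yaw 177.2 turn -0.1893 shift [-0.9591 -0.1798 -0.091 ] grip 0.0853
p10 [330 224] ((492.6541442871094, -46.346675872802734), (74.69119262695312, 44.48504638671875), 87.29239654541016)
pad [330 213] ((492.9554748535156, -46.83555221557617), (93.70880126953125, 73.2923812866211), 86.87993621826172)
```

The stack is centred and square. Next, the level.

move_arm --rows '[[[0,0,-0.05],-0.095,1],[[0,0,-0.04],-0.094,1],[[-0.11,-0.02,0],0,1],[[-0.14,-0.026,0],0,1],[[-0.14,-0.026,0],0,1],[[-0.14,-0.026,0],0,1],[[-0.14,-0.026,0],0,1],[[-0.14,-0.026,0],0,1],[[-0.1,-0.02,0],0,1],[[-0.049,-0.01,0],0,1],[[0,0,0],0,1],[[0,0,0],0,1]]'

```text
t: 15.15
eef_pos: [0.4657, 0.3019, 0.2475]
orientation: [0.789, -0.614, 0.0, 0.001]
contact_force: [-1.3, -0.1, 0.8]
grip_width: 0.0858
grasp_force: 0.0
```

```bash
python3 - <<'E'
from h import *
go(.467,.302,.25,194.2)
s,M,im=snap("w6"); P=r.camera_params("wrist"); hsv=cv2.cvtColor(im,cv2.COLOR_BGR2HSV)
m=((hsv[...,0]<8)|(hsv[...,0]>172))&(hsv[...,1]>140)&(hsv[...,2]>60); m=cv2.morphologyEx(m.astype(np.uint8),cv2.MORPH_CLOSE,np.ones((9,9)))
for c in blobs(m,800):
    w=np.array([onplane(P,M,p[0],.02)[:2] for p in c],np.float32)*1000; print(cv2.boundingRect(c),cv2.minAreaRect(w))
E
```

```text
t 15.15 pos [0.4657 0.3019 0.2475] yaw -165.8 turn 0.0004 shift [ 0.0006 -0.0032 -0.0062] grip 0.0858
(314, 66, 30, 196) ((467.254638671875, 302.7762451171875), (30.412620544433594, 211.97862243652344), 14.183241844177246)
```

View pics/w6.png

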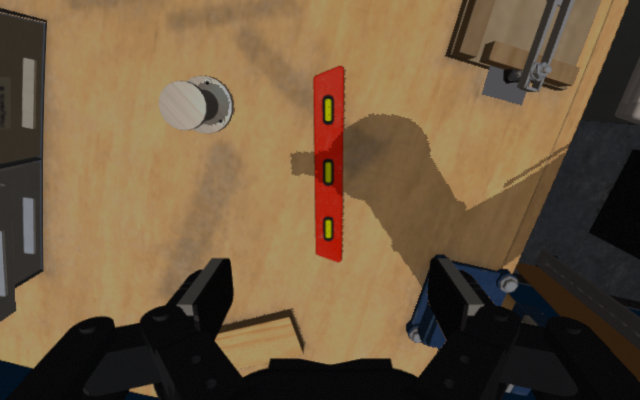

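The level is vertical in the image at columns 314–344, rows 66–262, aligned with the fingers and centred at (467, 303) mm. Grasping at the middle.

move_arm --rows '[[[-0.001,-0.003,0.13],0,1],[[0,0,0.14],0,1],[[0,0,0.14],0,1],[[0,0,0.1],0,1],[[0,0,0.04],0,1],[[0,0,0.015],0,1],[[0,0,0],0,0],[[0,0,0],0,0],[[0,0,0],0,0],[[0,0,0],0,0],[[0,0,0],0,0],[[0,0,0],0,0]]'

```text
t: 16.7
eef_pos: [0.4676, 0.3041, 0.0232]
orientation: [0.79, -0.614, 0.0, -0.001]
contact_force: [-0.1, -0.8, 5.5]
grip_width: 0.0295
grasp_force: 61.1
```

move_arm --rows '[[[0,0,-0.03],0,0],[[0,0,-0.12],0,0],[[0,0,-0.12],0.08,0],[[0,0,0],0.1,0],[[0,0,0],0.01,0],[[0,0,0],0,0]]'

```text
t: 17.45
eef_pos: [0.4664, 0.303, 0.1292]
orientation: [-0.69, 0.724, 0.0, -0.001]
contact_force: [-0.3, -0.3, -1.9]
grip_width: 0.0296
grasp_force: 60.3
```

```bash
python3 - <<'E'
from h import *
go(.496,.028,.09,177.3)
E
```

```text
t 17.45 pos [0.4664 0.303  0.1292] yaw 177.3 turn 0.0001 shift [ 0.6831 -0.1064  0.0981] grip 0.0296
```

move_arm --rows '[[[0.1,-0.015,0],0,0],[[0.14,-0.022,0],0,0],[[0.14,-0.022,0],0,0],[[0.14,-0.022,0],0,0],[[0.11,-0.017,0],0,0],[[0.053,-0.008,0],0,0],[[0,0,0.06],0,0],[[0,0,0.05],0,0],[[0,0,0],0,0],[[0,0,0],0,0]]'

```text
t: 18.7
eef_pos: [0.4961, 0.0285, 0.0865]
orientation: [-0.69, 0.724, -0.0, 0.0]
contact_force: [0.7, -0.5, -1.1]
grip_width: 0.0292
grasp_force: 60.2
```

```bash
python3 - <<'E'
from h import *
go(.496,.028,.0650,177.3)
s,M,im=snap("w7"); P=r.camera_params("wrist"); hsv=cv2.cvtColor(im,cv2.COLOR_BGR2HSV)
z=s["eef_pos"][2]-.0232+.02
m=((hsv[...,0]<8)|(hsv[...,0]>172))&(hsv[...,1]>140)&(hsv[...,2]>60)
c=max(blobs(m,800),key=cv2.contourArea)
w=np.array([onplane(P,M,p[0],z)[:2] for p in c],np.float32)*1000; print(cv2.boundingRect(c),cv2.minAreaRect(w))
E
```

```text
t 18.7 pos [0.4961 0.0285 0.0865] yaw 177.2 turn -0.0006 shift [0.0013 0.0002 0.0537] grip 0.0292
(289, 0, 85, 365) ((494.3988342285156, -0.2763824462890625), (153.0938720703125, 30.217060089111328), 87.18020629882812)
```

View pics/w7.png

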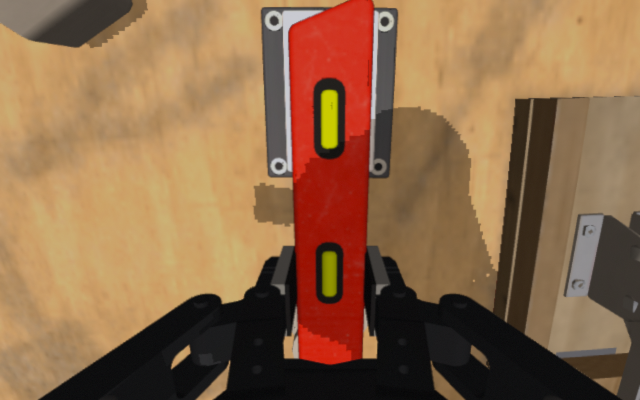

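The level is held centred over the stack, parallel to the pad line at 87.2°. Lowering and releasing.

move_arm --rows '[[[0,0,0.025],0,0],[[0,0,0.018],0,0],[[0,0,0.007],0,0],[[0,0,0.003],0,0],[[0,0,0],0,0]]'

```text
t: 19.38
eef_pos: [0.4958, 0.0284, 0.0653]
orientation: [-0.689, 0.724, -0.0, 0.0]
contact_force: [-2.6, 0.3, 4.0]
grip_width: 0.0293
grasp_force: 60.8
```

move_arm --rows '[[[0,0,0],0,1],[[0,0,0],0,1],[[0,0,0],0,1],[[0,0,0],0,1],[[0,0,-0.03],0,1],[[0,0,-0.12],0,1],[[0,0,-0.15],0,1],[[0.06,0,-0.14],0,1],[[0.08,0,-0.13],0,1],[[0,0,0],0,1],[[0,0,0],0,1]]'

```text
t: 20.75
eef_pos: [0.4927, -0.0275, 0.293]
orientation: [-0.689, 0.725, 0.0, 0.0]
contact_force: [0.4, 0.1, -0.1]
grip_width: 0.0853
grasp_force: 0.0
```

```bash
python3 - <<'E'
from h import *
go(.496,.028,.065,177.3)
s,M,im=snap("w8"); P=r.camera_params("wrist"); hsv=cv2.cvtColor(im,cv2.COLOR_BGR2HSV)
m=((hsv[...,0]<8)|(hsv[...,0]>172))&(hsv[...,1]>140)&(hsv[...,2]>60); m=cv2.morphologyEx(m.astype(np.uint8),cv2.MORPH_CLOSE,np.ones((9,9)))
for c in blobs(m,2500):
    w=np.array([onplane(P,M,p[0],.062)[:2] for p in c],np.float32)*1000; print(cv2.boundingRect(c),cv2.minAreaRect(w))
E
```

```text
t 20.75 pos [ 0.4927 -0.0275  0.293 ] yaw 177.1 turn -0.0019 shift [-0.1389 -0.0018  0.5699] grip 0.0853
(316, 121, 28, 179) ((495.6930236816406, 26.718650817871094), (211.73585510253906, 30.48784637451172), 87.78655242919922)
```

View pics/w8.png

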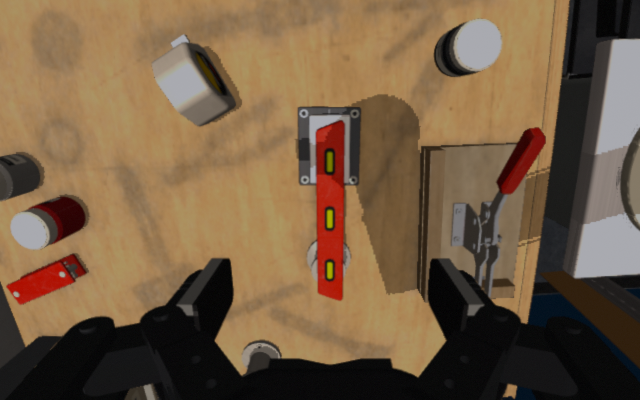

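The level lies from (330,121) to (330,300) across the stack and the post. Its middle is at (495.7, 26.7) mm against a target of (496, 28), its size reads true at z = 62 mm, and its angle is 87.8°. The jar and tape measure haven't moved. Handing in.

```bash
python3 -c "
from station import r
print(r.sign_off())"
```

```text
the job is handed in; nothing more can be done
None
```

The level now bridges the stack (20 mm and 10 mm plates on the pad) and the 42 mm post, measured within about 2 mm of midway and 1° of the line; plate_40, the jar and the tape measure were left alone, and the job was handed in at about 21 s with no verdict returned.

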